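Feel the rolling pin for splinters

ROBOT

A 7-joint arm with a two-finger parallel gripper is mounted at the origin on the work surface. World frame = base frame: x ahead of the robot, y to its left, z up, the work surface at z = 0. Lengths are in m, angles in rad, forces in N, time in s.
With the tool pointing down it reaches from about 0.4 to 0.85 m from the base axis. Payload 10.4 kg.
Tool frame: the origin (TCP) lies midway between the tips of the shut fingers; the grasp point (between the pads) lies 19 mm behind it; y points along the fingers, x is the direction in which the jaws open and shut, and the axes are right-handed (so a half turn about y gives the same grasp; the last joint's range is limited). The gripper opens to 87 mm and grips with 3 to 60 N. Pads are 19 mm wide; open, the fingers measure 117 mm over their backs; the gripper's body (75 mm by 190 mm) begins 51 mm behind the grasp point.
Start: joints at [-1.271, 0.332, -0.065, 1.46, 0.022, 1.35, -0.088], TCP at [0.198, 0.593, 0.194] pointing down, gripper open.
Joint ranges: [-2.6, 2.6], [-0.5, 2.12], [-1.47, 1.34], [0.16, 2.42], [-1.27, 4.41], [0.06, 2.06], [-2.6, 2.6]. Speed limits (rad/s): [2.22, 2.22, 2.79, 2.79, 3.14, 3.14, 3.14].

INTERFACE

Orientations are given as a unit quaternion [x, y, z, w].
In Python, from bench import * gives the robot as it stands.
- The arm moves only by the tool jog_arm, never from a script. Its argument "commands" is a list of rows, each an object with "translation": the shift along the world's x, y, z in mm, a list of three; "twist": the turn about the world's z in rad. A call has 1 to 20 rows; each row shifts and turns the commanded pose from where the row before left it; what a row does not reach is not made up. A row lasts 1/10 s, in which the tool goes at most 50 mm and 8.59 degrees, less where a joint would pass 70% of its speed; a pose out of reach is approached as far as the arm can. A call is refused whole if a number of a shift passes 50 or a number of a turn 0.15, either way. A call with a gripper value outside its range is refused whole. "grip" is the closure, from 0 (fully open) to 1 (shut), set as the call begins (left out, the last holds). The fingers move at their own pace and stop on an object; "grip_force" is the grip in N (left out, the last holds). Time passes only in rows, so rows that do not move let the fingers close. It gives the time, the measured TCP pose, the force and the opening at its end, in the units of the state.
- read_state(): the state, without advancing time (a new reading comes with each control period).
- camera(name): name is "scene" or "side" or "wrist"; returns a dict with "img" (420x560x3 uint8, red, green, blue), "fx", "fy", "cx", "cy" (pixels), "cam_to_world" (4x4, takes a point from camera to world coordinates). Camera axes: x right, y down, z forward; pixel columns grow to the right and rows downward; lengths in m; the calibration is good to about 2 mm. The wrist camera is an equidistant fisheye: a pixel r from the principal point sees the ray r / f radians off the axis. A picture is of the moment at which its call begins. There is no depth.
- close_job(): hands the job in, once; it reports no verdict.
The state is a dict: "time": time; "joint_positions": joint angles; "joint_vel": joint speeds; "joint_torque": joint torques, N m; "ee_pos": TCP position; "eef_rot": TCP orientation; "ft_force": force on the tool from outside, world axes, zero at the start; "torque": the same for the moment, N m; "width": finger opening in m.
Only numpy, scipy, OpenCV 4.12 (cv2) and the standard library are available. Lean on these libraries where they do the work, as an engineer would, in place of code of your own. Each camera call takes 0.05 s, during which the arm holds its last target.

TASK

Before the thick, pale, one-handled rolling pin is used, check its barrel for splinters: run a fingertip lightly along the whole barrel, from the shoulder at its handle to the free end. Leave the pin lying in its wooden rest, neither lifted nor shoved along, do not disturb anything else, and finish with the hand clear.

Things in the scene. Friction and masses are not known exactly. Their poses are not given: they have to be found in the camera images.
- pin: Thick pale wooden rolling pin, loose and level in a V-notched rest, about 0.6 kg. Plain barrel 66 mm across, 200 mm long; a handle 112 mm long, up to 31 mm thick, at one end only. Origin on the axis at mid barrel, 80 mm above the work surface (barrel top at 113 mm); x runs along the axis towards the free end; y and z may turn with the pin. Touch gently: over 15 N is a heavy hand.
- pin_shoulder (a point): Point on the pin's axis at the handle end of the barrel (the shoulder, with a thin steel collar), 100 mm from mid barrel, where the stroke starts. The barrel's surface is 33 mm from the axis.
- pin_free_end (a point): Point on the pin's axis at the plain free end of the barrel, 100 mm from mid barrel, where the stroke ends.
- pin_rest: Wooden rest carrying the thick pin: plank with two V-notched feet 140 mm apart, 190 x 104 mm, 53 mm high, on four soft rubber pads that let it and the pin sink about 1 mm per 5 N (5 mm at most) and spring back. The top half of the barrel stands free. Origin: centre of its underside, on a white board 20 mm above the work surface; x along the pin, handle to free end.
- pin_seat (a point): Point of the rest, 60 mm above its underside, where the middle of the pin's axis lies when the pin is seated.
- slim_pin: Bystander, leave alone: slim dark rolling pin with a handle at each end, barrel 50 mm thick and 200 mm long, 340 mm over all, loose in a rest of the same kind; it and its rest may stand to the left or right of the thick pin. Origin on its axis at mid barrel (69 mm above the work surface), x along it.
- shaker: Bystander: steel seasoning shaker, 49 mm across, 86 mm high, standing on the board near the pins' far ends. Origin at the centre of its underside.
- scraper: Bystander: steel dough scraper lying flat, 150 x 100 mm, blue grip along one edge, 20 mm high. Origin under its blade.
- bowl: Bystander: steel bowl, 124 mm across, 55 mm high. Origin at the centre of its underside.
- jar: Bystander: amber glass jar with a red cap, 68 mm across, 85 mm high. Origin at the centre of its underside.
- mallet: Bystander: meat mallet lying on its side, head 58 x 98 x 60 mm, handle 150 mm long towards its -x. Origin under its head.

How it is judged:
On the way, in this order (a step that is already met when the one before it is completed fails the run):
1. a fingertip touches the first part of the barrel, by the handle shoulder (x of the grasp point in the frame of pin between -0.13 and -0.066 m and contact force between the fingers and pin above 0.2 N), for 0.05 s.
2. a fingertip touches part 2 of 8 of the barrel, counted from the handle (x of the grasp point in the frame of pin between -0.066 and -0.044 m and contact force between the fingers and pin above 0.2 N), for 0.05 s.
3. a fingertip touches part 3 of 8 of the barrel, counted from the handle (x of the grasp point in the frame of pin between -0.044 and -0.022 m and contact force between the fingers and pin above 0.2 N), for 0.05 s.
4. a fingertip touches part 4 of 8 of the barrel, counted from the handle (x of the grasp point in the frame of pin between -0.022 and 0 m and contact force between the fingers and pin above 0.2 N), for 0.05 s.
5. a fingertip touches part 5 of 8 of the barrel, counted from the handle (x of the grasp point in the frame of pin between 0 and 0.022 m and contact force between the fingers and pin above 0.2 N), for 0.05 s.
6. a fingertip touches part 6 of 8 of the barrel, counted from the handle (x of the grasp point in the frame of pin between 0.022 and 0.044 m and contact force between the fingers and pin above 0.2 N), for 0.05 s.
7. a fingertip touches part 7 of 8 of the barrel, counted from the handle (x of the grasp point in the frame of pin between 0.044 and 0.066 m and contact force between the fingers and pin above 0.2 N), for 0.05 s.
8. a fingertip touches the last part of the barrel, by the free end (x of the grasp point in the frame of pin between 0.066 and 0.13 m and contact force between the fingers and pin above 0.2 N), for 0.05 s.
At the end, for the whole second after the job is handed in: The pin lies at rest in its cradle, within 15 mm of where it began and parallel to the rest within 0.06 rad; every bystander is within 20 mm of where it began (distance between pin and pin_seat below 0.03 m and angle between the x axis of pin and the x axis of pin_rest, either way round below 0.06 rad and distance of pin from where it was at the start of the episode below 0.015 m and linear speed of pin below 0.01 m/s and distance of each of slim_pin, shaker, scraper, bowl, jar, mallet from where it was at the start of the episode below 0.02 m); the robot touches nothing.
It fails at once if the pin is pressed with a heavy hand (over 15 N) (contact force between the fingers and pin above 15 N).
It fails at once if the pin is lifted, shoved along or knocked out of its rest (moved more than 15 mm) (distance of pin from where it was at the start of the episode above 0.015 m).
It fails at once if the pin is tipped up out of level (more than 0.1 rad) (angle between pin's own x axis and vertical below 1.47 rad or angle between pin's own x axis and vertical above 1.67 rad).
It fails at once if another thing on the counter is disturbed (moved more than 20 mm) (distance of any of slim_pin, shaker, scraper, bowl, jar, mallet from where it was at the start of the episode above 0.02 m).
It also fails if it takes over 45 s, if anything falls off the work surface, if the arm or the gripper's body presses on something with over 40 N, if the wrist force passes 120 N, or if a joint passes its speed limit or range.

## Working session

There is one attempt and no reset: what is moved stays moved. The work goes in short steps, Python scripts to look and compute and a tool call to move; the robot and the scene stay as the last step left them, time stands still between calls to the robot, and variables do not carry over. Pictures are saved under pics/ and viewed, and the job is handed in when it is done.

Besides the shell and the picture viewer there is one more tool, called after "Request:" as name(argument=value, ...) on one line, values as JSON. jog_arm: Moves the arm, as the interface text tells. Its arguments: {"type":"object","properties":{"commands":{"type":"array"},"grip":{"type":"number"},"grip_force":{"type":"number"}},"required":["commands"]}

```bash
mkdir -p pics; ls; python3 - <<'E'
from bench import *
import cv2,numpy as np,pickle
s=read_state();print(s)
d={}
for n in("scene","side","wrist"):
    c=camera(n);d[n]=c;cv2.imwrite(f"pics/{n}0.png",c["img"][:,:,::-1]);print(n,c["fx"],c["cx"],c["cy"],np.round(c["cam_to_world"],3).tolist())
pickle.dump(d,open("c0.pkl","wb"))
E
```

```text
pics
{'time': 0.0, 'joint_positions': array([-1.27063799,  0.33284532, -0.06471745,  1.46101434,  0.02162769,
        1.34989167, -0.08855039]), 'joint_vel': array([-1.04009455e-03, -1.23600281e-04, -3.34387091e-04, -2.16000253e-03,
        5.52113245e-04,  9.15086905e-04,  7.64609020e-05]), 'joint_torque': array([ 5.50911329e-05, -6.23255253e+01,  2.47927249e-02, -3.89898956e+01,
       -6.13241899e-02,  3.97995289e-02,  1.40545553e-04]), 'ee_pos': array([0.19810293, 0.59228838, 0.19273575]), 'eef_rot': array([ 0.57417197,  0.4127623 , -0.41356147, -0.57351613]), 'ft_force': array([-0.02020062, -0.62678432, -1.05777672]), 'torque': array([-0.02714314,  0.00638731,  0.01539682]), 'width': 0.08724161867969311}
scene 420.31585256164146 278.6886704337831 213.32614258410186 [[-0.316, 0.623, -0.716, 1.5], [0.949, 0.197, -0.248, 0.32], [-0.013, -0.757, -0.653, 0.95], [0.0, 0.0, 0.0, 1.0]]
side 432.92286482409753 274.3783197749917 209.11906777068856 [[0.989, -0.122, 0.087, 0.432], [-0.149, -0.764, 0.628, -0.852], [-0.01, -0.634, -0.773, 1.135], [0.0, 0.0, 0.0, 1.0]]
wrist 325.19226210127806 285.1323537256677 213.39474263285783 [[0.318, 0.907, 0.275, 0.123], [0.948, -0.303, -0.095, 0.617], [-0.003, 0.291, -0.957, 0.383], [0.0, 0.0, 0.0, 1.0]]
```

View pics/scene0.png

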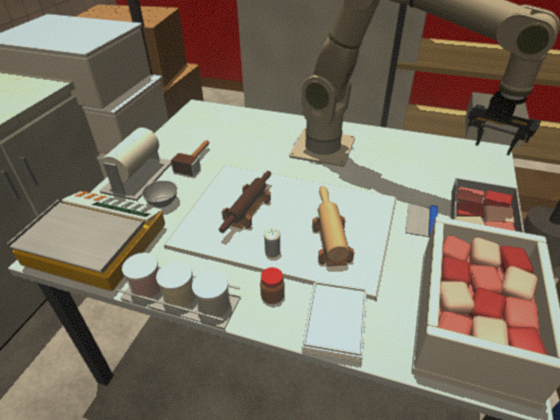

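View pics/side0.png

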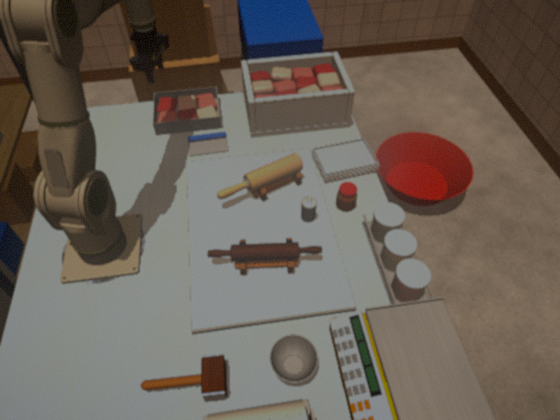

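View pics/wrist0.png

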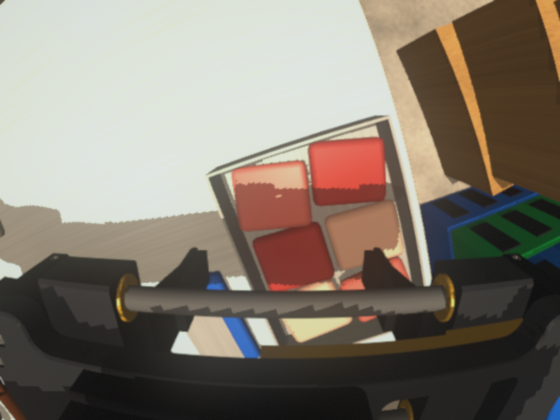

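```bash
python3 - <<'E'
import pickle,cv2,numpy as np
d=pickle.load(open("c0.pkl","rb"))
a=d["scene"]["img"][175:275,280:390];b=d["side"]["img"][140:215,205:330]
cv2.imwrite("pics/z1.png",cv2.resize(a,None,fx=5.5,fy=5.5,interpolation=2)[:,:,::-1])
cv2.imwrite("pics/z2.png",cv2.resize(b,None,fx=6,fy=6,interpolation=2)[:,:,::-1])
E
```

```text
(no output)
```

View pics/z1.png

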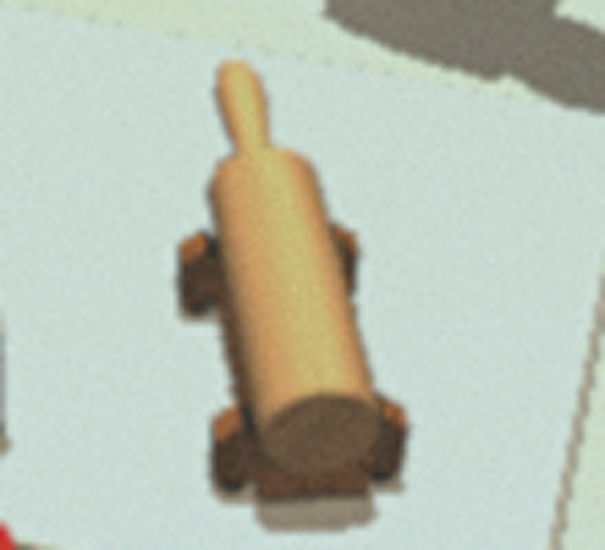

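View pics/z2.png

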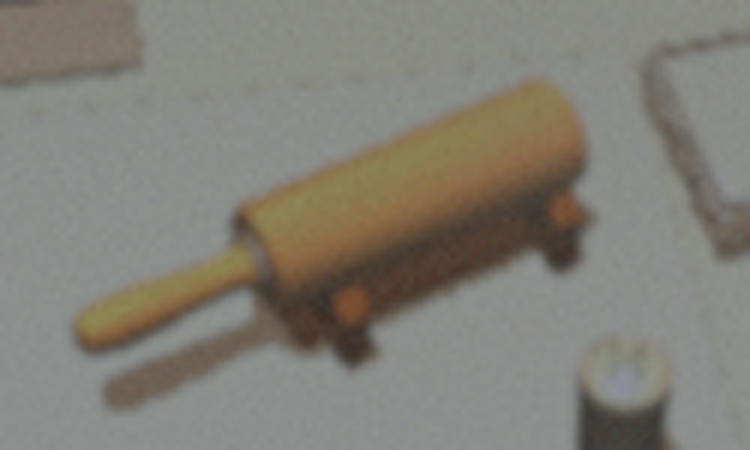

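```bash
cat > h.py <<'E'
import numpy as np
def ray(c,p):
    v=np.array([(p[0]-c["cx"])/c["fx"],(p[1]-c["cy"])/c["fy"],1.]);T=np.array(c["cam_to_world"])
    v=T[:3,:3]@v;return T[:3,3],v/np.linalg.norm(v)
def plane(c,p,z):
    o,v=ray(c,p);return o+v*(z-o[2])/v[2]
def proj(c,P):
    T=np.linalg.inv(np.array(c["cam_to_world"]));q=T[:3,:3]@P+T[:3,3];return c["fx"]*q[0]/q[2]+c["cx"],c["fy"]*q[1]/q[2]+c["cy"]
E
python3 - <<'E'
import pickle,numpy as np
from scipy.optimize import least_squares
from h import *
d=pickle.load(open("c0.pkl","rb"))
S,D=d["scene"],d["side"]
f=lambda p:(280+(p[0]+.5)/5.5-.5,175+(p[1]+.5)/5.5-.5)
g=lambda p:(205+(p[0]+.5)/6-.5,140+(p[1]+.5)/6-.5)
print("free disc",plane(S,f((320,433)),.08),"tip",plane(S,f((237,65)),.08),plane(D,g((80,333)),.08))
print("shoulder side",plane(D,g((256,252)),.08), "top-of-rim free scene",plane(S,f((315,396)),.113))
pts=[(S,f(p)) for p in((216,205),(238,315),(258,420),(322,180),(350,285),(376,395))]+[(D,g(p)) for p in((265,200),(400,140),(520,86))]
def dist(x,o,v):
    A=np.array([.6,x[0],x[2] if len(x)>2 else .08]);u=np.array([np.cos(x[1]),np.sin(x[1]),0]);n=np.cross(u,v);return abs((o-A)@n)/np.linalg.norm(n)
for x0 in([.2,.3],[.2,.3,.08]):
    r=least_squares(lambda x:[dist(x,*ray(c,p))-.033 for c,p in pts],x0);x=r.x;print(x,r.fun*1e3)
E
```

```text
free disc [0.66216099 0.20624883 0.08      ] tip [0.36881002 0.08953688 0.08      ] [0.37827696 0.09138187 0.08      ]
shoulder side [0.47886187 0.13569343 0.08      ] top-of-rim free scene [0.66940842 0.2026197  0.113     ]
[0.18145489 0.3812065 ] [-3.75083051 -3.57510391 -2.91220277  0.46853271  0.85264686 -0.44878165
 -6.5405018  -4.9159987  -3.06791264]
[0.18718153 0.38346807 0.06652896] [-1.53176779 -1.14325868 -0.28916741 -0.7484464  -0.55745716 -2.06662955
 -1.41541128  0.07541699  1.80382635]
```

```bash
python3 - <<'E'
from bench import *
import numpy as np
from scipy.spatial.transform import Rotation as R
s=read_state();m=R.from_quat(s["eef_rot"]).as_matrix();print(m.round(3),np.arctan2(m[1,0],m[0,0]),s["ee_pos"])
E
```

```text
[[ 0.317 -0.    -0.948]
 [ 0.948 -0.001  0.317]
 [-0.001 -1.    -0.   ]] 1.248036554769041 [0.19814503 0.59242675 0.19296426]
```

Request:
jog_arm(commands=[{"translation": [0, 0, 40], "twist": 0}, {"translation": [10, -30, 30], "twist": 0}, {"translation": [20, -35, 0], "twist": 0}, {"translation": [25, -35, 0], "twist": 0}, {"translation": [25, -35, 0], "twist": 0}, {"translation": [25, -35, 0], "twist": 0}, {"translation": [25, -35, 0], "twist": 0}, {"translation": [0, 0, 0], "twist": 0}], grip=1, grip_force=10)

```text
time: 0.95
ee_pos: [0.3326, 0.3827, 0.2639]
eef_rot: [0.576, 0.411, -0.41, -0.575]
ft_force: [-0.1, 0.3, 0.8]
width: 0.031
```

Request:
jog_arm(commands=[{"translation": [22, -35, 0], "twist": 0.1}, {"translation": [22, -35, 0], "twist": 0.1}, {"translation": [22, -35, 0], "twist": 0.1}, {"translation": [22, -35, -20], "twist": 0.1}, {"translation": [23, -35, -20], "twist": 0.1}, {"translation": [23, -35, -20], "twist": 0.1}, {"translation": [23, -35, -20], "twist": 0.1}, {"translation": [0, 0, 0], "twist": 0}, {"translation": [0, 0, 0], "twist": 0}, {"translation": [0, 0, 0], "twist": 0}])

```text
time: 1.95
ee_pos: [0.485, 0.144, 0.1838]
eef_rot: [0.397, 0.585, -0.585, -0.397]
ft_force: [0.9, -0.4, 0.7]
width: 0.0007
```

```bash
python3 - <<'E'
from bench import *
import numpy as np,cv2,pickle
from h import *
from scipy.spatial.transform import Rotation as R
s=read_state();m=R.from_quat(s["eef_rot"]).as_matrix();print(np.arctan2(m[1,0],m[0,0]),s["ee_pos"],s["joint_positions"].round(2),s["ft_force"])
d={n:camera(n) for n in("scene","side","wrist")};pickle.dump(d,open("c1.pkl","wb"))
for n,(x,y) in(("scene",(250,130)),("side",(180,100))):
    im=d[n]["img"][:,:,::-1].copy()
    p=proj(d[n],s["ee_pos"]);print(n,p)
    im=cv2.resize(im[y:y+150,x:x+160],None,fx=4,fy=4,interpolation=2);cv2.circle(im,(int((p[0]-x)*4),int((p[1]-y)*4)),3,(255,0,255),-1);cv2.imwrite(f"pics/{n}1.png",im)
cv2.imwrite("pics/wrist1.png",d["wrist"]["img"][:,:,::-1])
print(d["wrist"]["cam_to_world"].round(3).tolist())
E
```

```text
1.9487085935617283 [0.48499986 0.14402445 0.18383251] [-0.72  0.07  0.36  1.8  -0.02  1.28  1.59] [ 0.87453946 -0.41547533  0.73319988]
scene (np.float64(332.87368904863206), np.float64(184.40816419359945))
side (np.float64(246.95886143948968), np.float64(156.97219631542896))
[[-0.369, 0.889, 0.27, 0.411], [0.929, 0.354, 0.106, 0.114], [-0.002, 0.29, -0.957, 0.374], [0.0, 0.0, 0.0, 1.0]]
```

View pics/scene1.png

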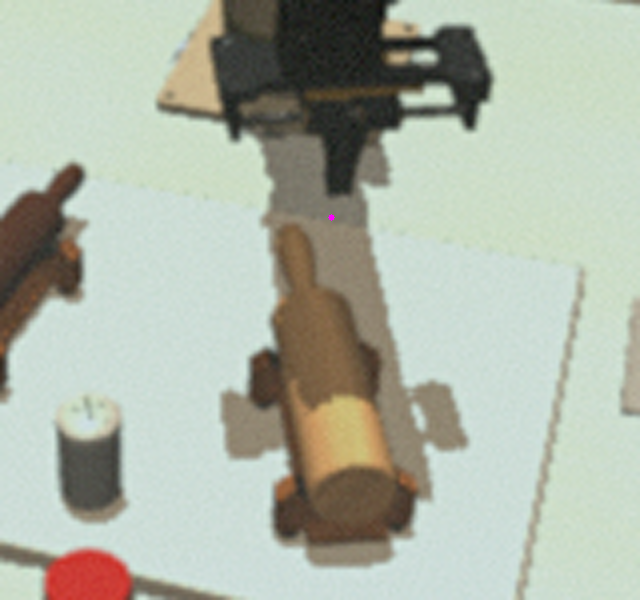

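View pics/side1.png

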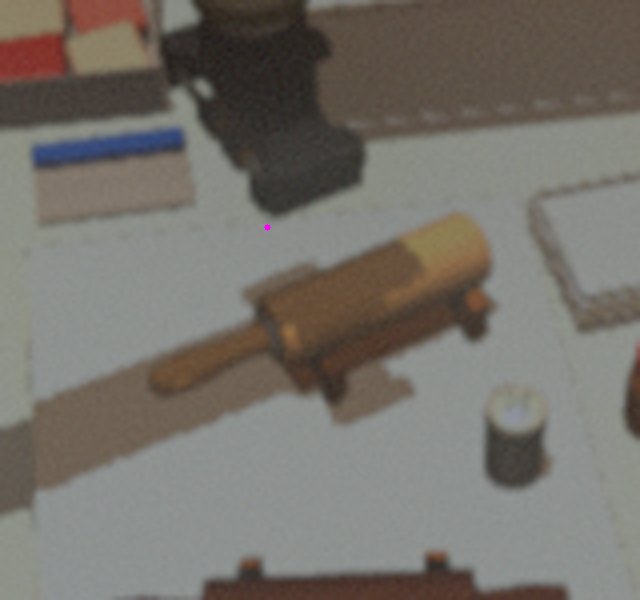

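View pics/wrist1.png

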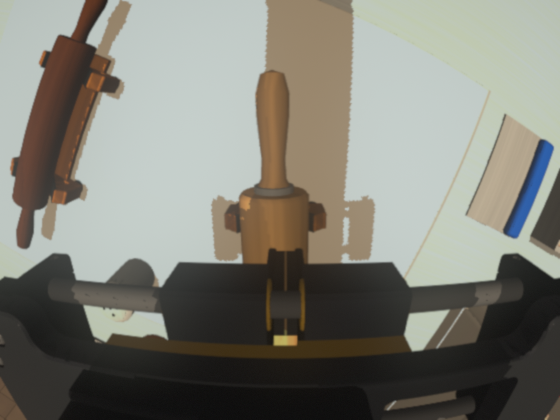

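```bash
cat >> h.py <<'E'
def fray(c,p):
    T=np.array(c["cam_to_world"]);a=np.array([(p[0]-c["cx"])/c["fx"],(p[1]-c["cy"])/c["fy"]]);t=np.linalg.norm(a)
    v=np.r_[a/t*np.sin(t),np.cos(t)];return T[:3,3],T[:3,:3]@v
def fplane(c,p,z):
    o,v=fray(c,p);return o+v*(z-o[2])/v[2]
E
python3 - <<'E'
import pickle
from h import *
d=pickle.load(open("c1.pkl","rb"));S,D,W=d["scene"],d["side"],d["wrist"]
for p,z in(((272,72),.08),((274,186),.08),((241,250),.085),((308,250),.085),((241,210),.085),((308,205),.085)): print("wrist",p,fplane(W,p,z))
# triangulate tip
o1,v1=ray(S,(335-.5,178.5-.5));o2,v2=ray(D,(180+275/4,100+213/4))
t=np.linalg.lstsq(np.c_[v1,-v2],o2-o1,rcond=None)[0];print(o1+v1*t[0],o2+v2*t[1])
f=lambda p:(250+p[0]/4-.4,130+p[1]/4-.4)
print(plane(S,f((352,497)),.08))
E
```

```text
wrist (272, 72) [0.37664779 0.08732392 0.08      ]
wrist (274, 186) [0.47311174 0.12711591 0.08      ]
wrist (241, 250) [0.54290378 0.11976257 0.085     ]
wrist (308, 250) [0.51867418 0.18011153 0.085     ]
wrist (241, 210) [0.5046106  0.10646157 0.085     ]
wrist (308, 205) [0.47713702 0.16251021 0.085     ]
[0.48537166 0.14725331 0.20864433] [0.49133459 0.14066595 0.20201362]
[0.66435462 0.20623064 0.08      ]
```

Request:
jog_arm(commands=[{"translation": [3.5, -3, -10], "twist": 0}, {"translation": [3.5, -3, -10], "twist": 0}, {"translation": [0, 0, -10], "twist": 0}, {"translation": [0, 0, -10], "twist": 0}, {"translation": [0, 0, -10], "twist": 0}, {"translation": [0, 0, -8], "twist": 0}, {"translation": [0, 0, -5], "twist": 0}, {"translation": [0, 0, 0], "twist": 0}, {"translation": [0, 0, 0], "twist": 0}, {"translation": [0, 0, 0], "twist": 0}])

```text
time: 3.1
ee_pos: [0.4925, 0.1369, 0.121]
eef_rot: [0.397, 0.585, -0.585, -0.397]
ft_force: [0.2, 0.0, -0.0]
width: 0.0004
```

```bash
python3 - <<'E'
from bench import *
import numpy as np,cv2,pickle
from h import *
s=read_state();print(s["ee_pos"])
F=[]
d={}
for i in range(2):
  for n in("scene","side"):
    d[n]=camera(n);F.append(read_state()["ft_force"])
print(np.round(F,2))
for n,(x,y) in(("scene",(270,130)),("side",(190,120))):
    im=d[n]["img"][:,:,::-1].copy()
    p=proj(d[n],s["ee_pos"])
    im=cv2.resize(im[y:y+120,x:x+130],None,fx=5,fy=5,interpolation=2);cv2.circle(im,(int((p[0]-x)*5),int((p[1]-y)*5)),3,(255,0,255),-1);cv2.imwrite(f"pics/{n}2.png",im)
E
```

```text
[0.4925219  0.13685877 0.12102373]
[[ 1.25 -0.07  0.62]
 [ 0.58 -0.54  0.08]
 [ 0.8  -0.21 -0.31]
 [ 1.14  1.19 -0.46]]
```

View pics/scene2.png

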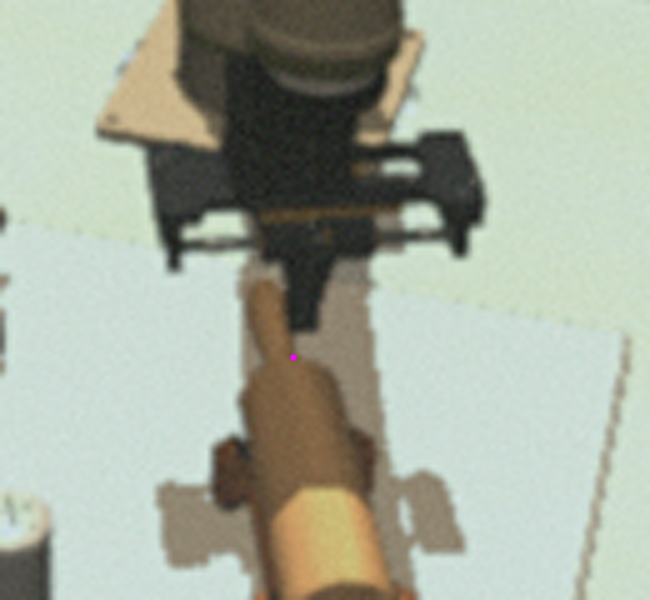

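View pics/side2.png

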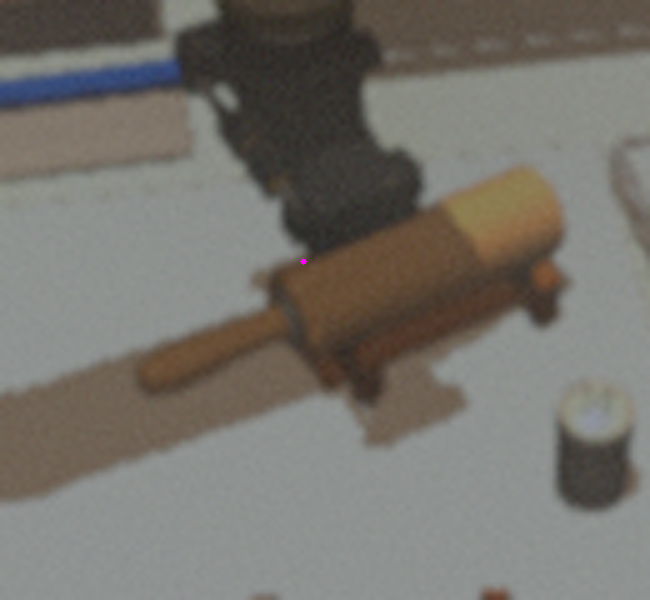

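```bash
python3 - <<'E'
from bench import *
import cv2
from h import *
c=camera("wrist");im=c["img"][:,:,::-1]
cv2.imwrite("pics/w3.png",cv2.resize(im[120:360,150:420],None,fx=2.5,fy=2.5,interpolation=2))
s=read_state();T=np.array(c["cam_to_world"])
for dz in(0,.02):
    q=T[:3,:3].T@(s["ee_pos"]+[0,0,dz]-T[:3,3]);t=np.arctan2(np.hypot(q[0],q[1]),q[2]);a=q[:2]/np.hypot(q[0],q[1])*t*c["fx"];print(a+[c["cx"],c["cy"]])
for p in((246,180),(304,180)):pass
E
```

```text
[286.73207865 247.30106211]
[286.82386615 260.73001108]
```

View pics/w3.png

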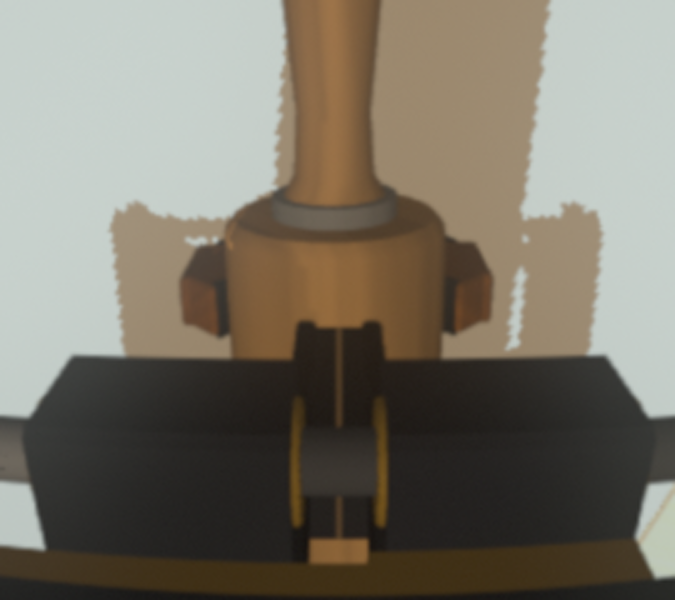

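```bash
python3 - <<'E'
from bench import *
from h import *
c=camera("wrist")
P=lambda a,b,z:fplane(c,(150+a/2.5,120+b/2.5),z)
print(P(336,240,.113),P(336,206,.08),P(229,300,.085),P(442,300,.085),read_state()["ee_pos"])
E
```

```text
[0.47581703 0.12866006 0.113     ] [0.47570285 0.12846958 0.08      ] [0.5133754  0.10882788 0.085     ] [0.4898071  0.16823361 0.085     ] [0.49231717 0.13679963 0.12072704]
```

Request:
jog_arm(commands=[{"translation": [0, -1, -2], "twist": 0}, {"translation": [0, 0, -2], "twist": 0}, {"translation": [0, 0, -1], "twist": 0}, {"translation": [0, 0, 0], "twist": 0}, {"translation": [0, 0, 0], "twist": 0}])

```text
time: 3.9
ee_pos: [0.4922, 0.1357, 0.1155]
eef_rot: [-0.397, -0.585, 0.585, 0.397]
ft_force: [0.6, 0.6, -0.2]
width: 0.0005
```

Request:
jog_arm(commands=[{"translation": [0, 0, -1], "twist": 0}, {"translation": [0, 0, 0], "twist": 0}, {"translation": [0, 0, 0], "twist": 0}])

```text
time: 4.2
ee_pos: [0.4922, 0.1357, 0.1145]
eef_rot: [-0.397, -0.585, 0.585, 0.397]
ft_force: [-0.1, -1.0, 0.1]
width: 0.0007
```

Request:
jog_arm(commands=[{"translation": [0, 0, -1], "twist": 0}, {"translation": [0, 0, 0], "twist": 0}, {"translation": [0, 0, 0], "twist": 0}])

```text
time: 4.5
ee_pos: [0.4922, 0.1358, 0.1135]
eef_rot: [-0.397, -0.585, 0.585, 0.397]
ft_force: [-1.2, -0.3, -0.2]
width: 0.0009
```

Request:
jog_arm(commands=[{"translation": [0, 0, -1], "twist": 0}, {"translation": [0, 0, 0], "twist": 0}, {"translation": [0, 0, 0], "twist": 0}])

```text
time: 4.8
ee_pos: [0.4922, 0.1357, 0.1126]
eef_rot: [0.397, 0.585, -0.585, -0.397]
ft_force: [-0.6, -0.6, -0.0]
width: 0.0003
```

Request:
jog_arm(commands=[{"translation": [0, 0, -0.5], "twist": 0}, {"translation": [0, 0, 0], "twist": 0}, {"translation": [0, 0, 0], "twist": 0}])

```text
time: 5.1
ee_pos: [0.4922, 0.1357, 0.112]
eef_rot: [-0.397, -0.585, 0.585, 0.397]
ft_force: [-0.7, -0.8, -0.1]
width: 0.0005
```

Request:
jog_arm(commands=[{"translation": [0, 0, -0.5], "twist": 0}, {"translation": [0, 0, 0], "twist": 0}, {"translation": [0, 0, 0], "twist": 0}])

```text
time: 5.4
ee_pos: [0.4923, 0.1357, 0.1116]
eef_rot: [0.397, 0.585, -0.585, -0.397]
ft_force: [-0.7, -0.2, 0.1]
width: 0.0004
```

Request:
jog_arm(commands=[{"translation": [0, 0, -0.5], "twist": 0}, {"translation": [0, 0, 0], "twist": 0}, {"translation": [0, 0, 0], "twist": 0}])

```text
time: 5.7
ee_pos: [0.4923, 0.1357, 0.1111]
eef_rot: [0.397, 0.585, -0.585, -0.397]
ft_force: [0.3, -0.4, 0.8]
width: 0.0002
```

Request:
jog_arm(commands=[{"translation": [0, 0, -0.5], "twist": 0}, {"translation": [0, 0, 0], "twist": 0}, {"translation": [0, 0, 0], "twist": 0}])

```text
time: 6.0
ee_pos: [0.4922, 0.1358, 0.1106]
eef_rot: [0.397, 0.585, -0.585, -0.397]
ft_force: [0.1, 0.1, 0.3]
width: 0.0003
```

Request:
jog_arm(commands=[{"translation": [0, 0, -0.5], "twist": 0}, {"translation": [0, 0, 0], "twist": 0}, {"translation": [0, 0, 0], "twist": 0}])

```text
time: 6.3
ee_pos: [0.4922, 0.1358, 0.1101]
eef_rot: [0.397, 0.585, -0.585, -0.397]
ft_force: [-0.2, 0.2, 0.2]
width: 0.0004
```

```bash
python3 - <<'E'
from bench import *
import cv2
from h import *
F=[]
for n,(x,y,w,h,k) in {"wrist":(190,170,190,150,4),"side":(220,120,110,80,6)}.items():
    c=camera(n);F.append(read_state()["ft_force"]);im=c["img"][y:y+h,x:x+w,::-1].astype(float)*1.6
    cv2.imwrite(f"pics/{n}4.png",cv2.resize(im.clip(0,255).astype("uint8"),None,fx=k,fy=k,interpolation=2))
print(np.round(F,2))
E
```

```text
[[-0.51  0.52  0.3 ]
 [ 0.26  0.54 -0.15]]
```

View pics/wrist4.png

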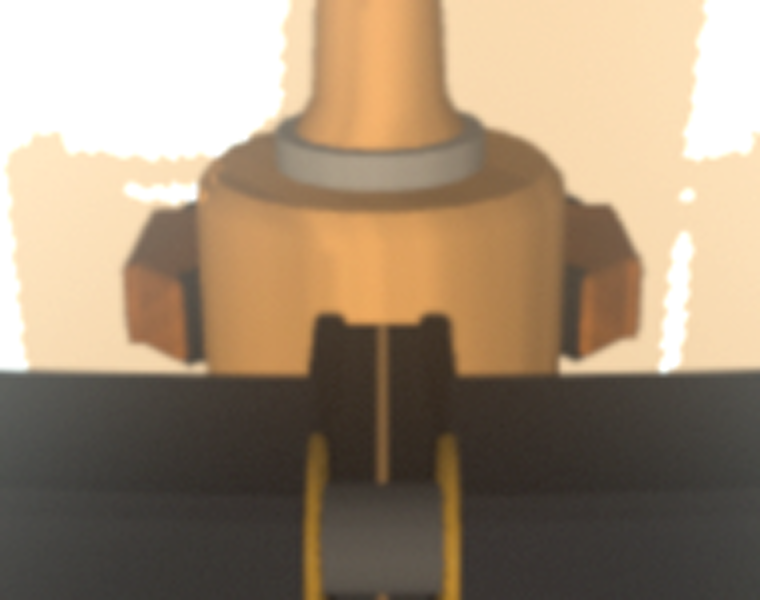

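View pics/side4.png

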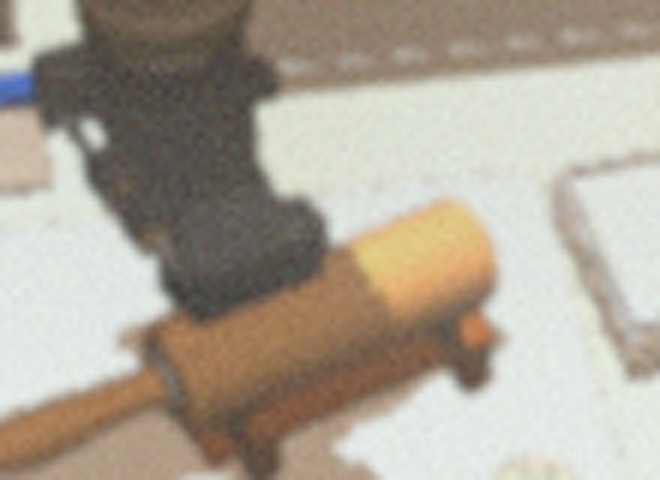

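Request:
jog_arm(commands=[{"translation": [0, 0, -1], "twist": 0}, {"translation": [0, 0, -1], "twist": 0}, {"translation": [0, 0, 0], "twist": 0}])

```text
time: 6.7
ee_pos: [0.4921, 0.1357, 0.1079]
eef_rot: [-0.397, -0.585, 0.585, 0.397]
ft_force: [0.9, 0.1, -0.2]
width: 0.0004
```

Request:
jog_arm(commands=[{"translation": [0, 0, -1], "twist": 0}, {"translation": [0, 0, 0], "twist": 0}])

```text
time: 6.9
ee_pos: [0.4922, 0.1357, 0.1069]
eef_rot: [-0.397, -0.585, 0.585, 0.397]
ft_force: [-0.0, -0.6, -0.4]
width: 0.0005
```

Request:
jog_arm(commands=[{"translation": [0, 0, -1], "twist": 0}, {"translation": [0, 0, 0], "twist": 0}])

```text
time: 7.1
ee_pos: [0.4922, 0.1357, 0.1059]
eef_rot: [-0.397, -0.585, 0.585, 0.397]
ft_force: [0.5, -0.4, -0.1]
width: 0.0008
```

Request:
jog_arm(commands=[{"translation": [0, 0, -1], "twist": 0}, {"translation": [0, 0, 0], "twist": 0}])

```text
time: 7.3
ee_pos: [0.4922, 0.1358, 0.105]
eef_rot: [-0.397, -0.585, 0.585, 0.397]
ft_force: [0.1, -0.8, 0.3]
width: 0.0005
```

Request:
jog_arm(commands=[{"translation": [0, 0, -1], "twist": 0}, {"translation": [0, 0, -1], "twist": 0}, {"translation": [0, 0, 0], "twist": 0}])

```text
time: 7.6
ee_pos: [0.4921, 0.1357, 0.1029]
eef_rot: [-0.397, -0.585, 0.585, 0.397]
ft_force: [-0.2, -0.0, -0.6]
width: 0.0005
```

Request:
jog_arm(commands=[{"translation": [0, 0, -1], "twist": 0}, {"translation": [0, 0, 0], "twist": 0}])

```text
time: 7.8
ee_pos: [0.4922, 0.1357, 0.1019]
eef_rot: [-0.397, -0.585, 0.585, 0.397]
ft_force: [0.4, 0.4, -0.3]
width: 0.0008
```

Request:
jog_arm(commands=[{"translation": [0, 0, -1], "twist": 0}, {"translation": [0, 0, 0], "twist": 0}])

```text
time: 8.0
ee_pos: [0.4922, 0.1357, 0.1009]
eef_rot: [-0.397, -0.585, 0.585, 0.397]
ft_force: [1.1, 0.3, 0.0]
width: 0.0007
```

```bash
python3 - <<'E'
from bench import *
import cv2
from h import *
F=[]
for n,(x,y,w,h,k) in {"scene":(290,165,70,80,7)}.items():
    c=camera(n);F.append(read_state()["ft_force"]);im=c["img"][y:y+h,x:x+w,::-1].astype(float)*1.6
    cv2.imwrite(f"pics/{n}5.png",cv2.resize(im.clip(0,255).astype("uint8"),None,fx=k,fy=k,interpolation=2))
print(np.round(F,2))
E
```

```text
[[-0.89  0.56  0.27]]
```

View pics/scene5.png

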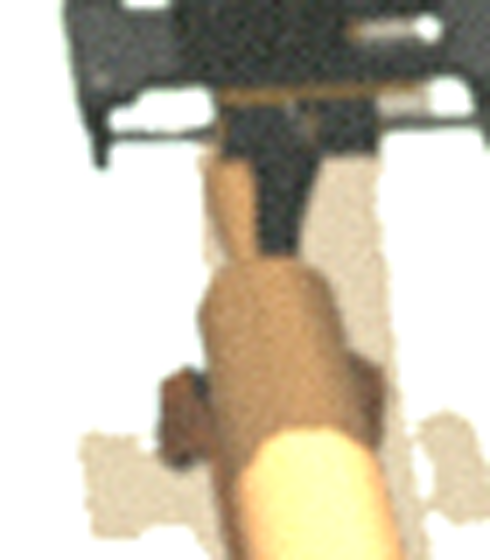

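```bash
python3 - <<'E'
import pickle
from h import *
d=pickle.load(open("c1.pkl","rb"));S=d["scene"];D=d["side"]
for P in((.476,.1286,.113),(.4922,.1357,.113),(.4922,.1357,.120),(.4922,.1357,.101),(.6642,.2062,.08),(.6642,.2062,.113)): print(P,np.round(proj(S,np.array(P)),1),np.round(proj(D,np.array(P)),1))
E
```

```text
(0.476, 0.1286, 0.113) [327.1 199.9] [246.  176.3]
(0.4922, 0.1357, 0.113) [328.1 203.4] [250.7 174.2]
(0.4922, 0.1357, 0.12) [328.3 201.7] [250.6 172.7]
(0.4922, 0.1357, 0.101) [327.9 206.4] [250.9 176.8]
(0.6642, 0.2062, 0.08) [337.6 253.8] [298.2 160.6]
(0.6642, 0.2062, 0.113) [338.5 245.6] [298.5 153.7]
```

Request:
jog_arm(commands=[{"translation": [1.5, 0.5, -1], "twist": 0}, {"translation": [1.5, 0.5, -1], "twist": 0}, {"translation": [0, 0, 0], "twist": 0}])

```text
time: 8.35
ee_pos: [0.4954, 0.1368, 0.0989]
eef_rot: [-0.397, -0.585, 0.585, 0.397]
ft_force: [-0.5, -0.1, 0.5]
width: 0.0009
```

Request:
jog_arm(commands=[{"translation": [0, 0, -1], "twist": 0}, {"translation": [0, 0, 0], "twist": 0}])

```text
time: 8.55
ee_pos: [0.4951, 0.1367, 0.0979]
eef_rot: [-0.397, -0.585, 0.585, 0.397]
ft_force: [0.2, 0.3, 0.3]
width: 0.0004
```

Request:
jog_arm(commands=[{"translation": [0, 0, -1], "twist": 0}, {"translation": [0, 0, 0], "twist": 0}])

```text
time: 8.75
ee_pos: [0.4952, 0.1367, 0.097]
eef_rot: [-0.397, -0.585, 0.585, 0.397]
ft_force: [0.0, -0.4, -0.1]
width: 0.0007
```

Request:
jog_arm(commands=[{"translation": [0, 0, -1], "twist": 0}, {"translation": [0, 0, 0], "twist": 0}])

```text
time: 8.95
ee_pos: [0.4952, 0.1367, 0.0959]
eef_rot: [-0.397, -0.585, 0.585, 0.397]
ft_force: [0.5, 0.5, 0.1]
width: 0.0006
```

Request:
jog_arm(commands=[{"translation": [0, 0, -0.7], "twist": 0}, {"translation": [0, 0, 0], "twist": 0}])

```text
time: 9.15
ee_pos: [0.4952, 0.1368, 0.0953]
eef_rot: [-0.397, -0.585, 0.585, 0.397]
ft_force: [0.1, 0.1, -0.1]
width: 0.0008
```

Request:
jog_arm(commands=[{"translation": [0, 0, -0.7], "twist": 0}, {"translation": [0, 0, 0], "twist": 0}])

```text
time: 9.35
ee_pos: [0.4952, 0.1367, 0.0946]
eef_rot: [-0.397, -0.585, 0.585, 0.397]
ft_force: [-0.4, -0.0, -0.1]
width: 0.0004
```

Request:
jog_arm(commands=[{"translation": [0, 0, -0.7], "twist": 0}, {"translation": [0, 0, 0], "twist": 0}])

```text
time: 9.55
ee_pos: [0.4952, 0.1367, 0.0939]
eef_rot: [-0.397, -0.585, 0.585, 0.397]
ft_force: [-0.4, -0.3, -0.7]
width: 0.0006
```

```bash
python3 - <<'E'
from bench import *
import cv2
from h import *
F=[]
for n,(x,y,w,h,k) in {"scene":(290,165,70,80,7),"wrist":(190,170,190,150,4)}.items():
    c=camera(n);F.append(read_state()["ft_force"]);im=c["img"][y:y+h,x:x+w,::-1].astype(float)*1.6
    cv2.imwrite(f"pics/{n}6.png",cv2.resize(im.clip(0,255).astype("uint8"),None,fx=k,fy=k,interpolation=2))
print(np.round(F,2))
E
```

```text
[[-0.2   0.46 -0.5 ]
 [ 0.17  0.38 -0.01]]
```

View pics/scene6.png

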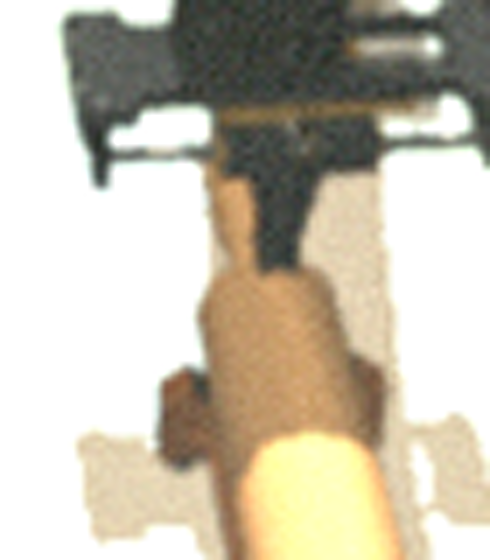

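View pics/wrist6.png

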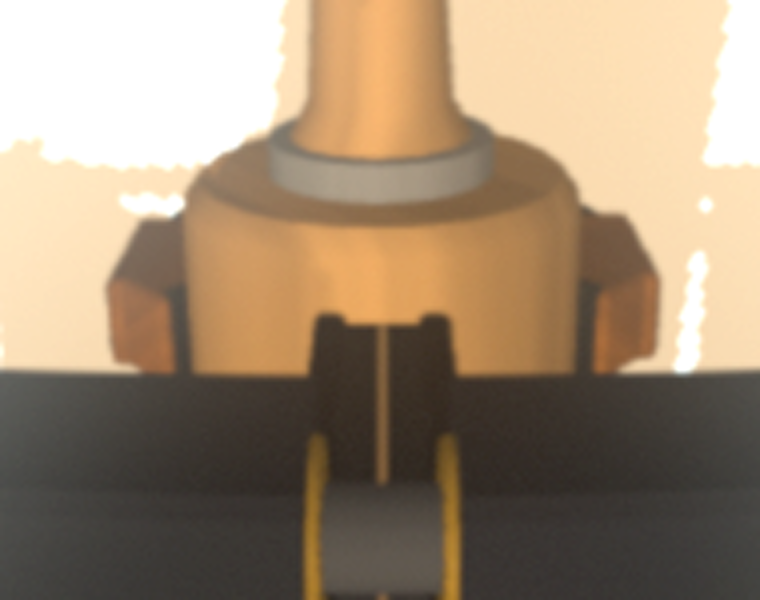

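Request:
jog_arm(commands=[{"translation": [0, 0, -0.6], "twist": 0}, {"translation": [0, 0, 0], "twist": 0}, {"translation": [0, 0, 0], "twist": 0}])

```text
time: 9.95
ee_pos: [0.4952, 0.1367, 0.0934]
eef_rot: [-0.397, -0.585, 0.585, 0.397]
ft_force: [0.3, 1.1, -0.0]
width: 0.0006
```

Request:
jog_arm(commands=[{"translation": [0, 0, -0.6], "twist": 0}, {"translation": [0, 0, 0], "twist": 0}, {"translation": [0, 0, 0], "twist": 0}])

```text
time: 10.25
ee_pos: [0.4952, 0.1367, 0.0927]
eef_rot: [-0.397, -0.585, 0.585, 0.397]
ft_force: [-0.1, 0.6, 0.4]
width: 0.0005
```

Request:
jog_arm(commands=[{"translation": [0, 0, -0.5], "twist": 0}, {"translation": [0, 0, 0], "twist": 0}, {"translation": [0, 0, 0], "twist": 0}])

```text
time: 10.55
ee_pos: [0.4952, 0.1368, 0.0923]
eef_rot: [0.397, 0.585, -0.585, -0.397]
ft_force: [-0.5, 0.3, -0.8]
width: 0.0007
```

Request:
jog_arm(commands=[{"translation": [0, 0, -0.6], "twist": 0}, {"translation": [0, 0, 0], "twist": 0}, {"translation": [0, 0, 0], "twist": 0}])

```text
time: 10.85
ee_pos: [0.4952, 0.1367, 0.0917]
eef_rot: [0.397, 0.585, -0.585, -0.397]
ft_force: [0.4, 1.1, 0.4]
width: 0.0005
```

Request:
jog_arm(commands=[{"translation": [0, 0, -0.6], "twist": 0}, {"translation": [0, 0, 0], "twist": 0}, {"translation": [0, 0, 0], "twist": 0}])

```text
time: 11.15
ee_pos: [0.4952, 0.1367, 0.091]
eef_rot: [-0.397, -0.585, 0.585, 0.397]
ft_force: [0.3, 0.5, 0.2]
width: 0.0006
```

```bash
python3 - <<'E'
from bench import *
print(read_state()["joint_torque"].round(2)); F=[]
for i in range(4): camera("side");F.append(read_state()["ft_force"][2].round(2))
print(F)
E
```

```text
[ -0.   -43.79   2.82 -35.17   0.05   0.07   0.  ]
[np.float64(0.56), np.float64(0.27), np.float64(-0.14), np.float64(-0.22)]
```

Request:
jog_arm(commands=[{"translation": [0, 0, -0.6], "twist": 0}, {"translation": [0, 0, 0], "twist": 0}])

```text
time: 11.55
ee_pos: [0.4952, 0.1368, 0.0904]
eef_rot: [-0.397, -0.585, 0.585, 0.397]
ft_force: [-0.9, 0.4, 0.5]
width: 0.0006
```

Request:
jog_arm(commands=[{"translation": [0, 0, -0.6], "twist": 0}, {"translation": [0, 0, 0], "twist": 0}])

```text
time: 11.75
ee_pos: [0.4952, 0.1367, 0.0898]
eef_rot: [-0.397, -0.585, 0.585, 0.397]
ft_force: [-0.4, -0.2, 0.4]
width: 0.0005
```

Request:
jog_arm(commands=[{"translation": [0, 0, -0.6], "twist": 0}, {"translation": [0, 0, 0], "twist": 0}])

```text
time: 11.95
ee_pos: [0.4952, 0.1367, 0.0892]
eef_rot: [-0.397, -0.585, 0.585, 0.397]
ft_force: [0.4, -0.7, 0.5]
width: 0.0007
```

```bash
python3 - <<'E'
from bench import *
import cv2
from h import *
F=[]
for n,(x,y,w,h,k) in {"scene":(290,165,70,80,7),"wrist":(190,170,190,150,4)}.items():
    c=camera(n);F.append(read_state()["ft_force"]);im=c["img"][y:y+h,x:x+w,::-1].astype(float)*1.6
    cv2.imwrite(f"pics/{n}7.png",cv2.resize(im.clip(0,255).astype("uint8"),None,fx=k,fy=k,interpolation=2))
print(np.round(F,2))
E
```

```text
[[ 0.58 -0.48 -0.05]
 [ 0.24 -0.21  0.59]]
```

View pics/scene7.png

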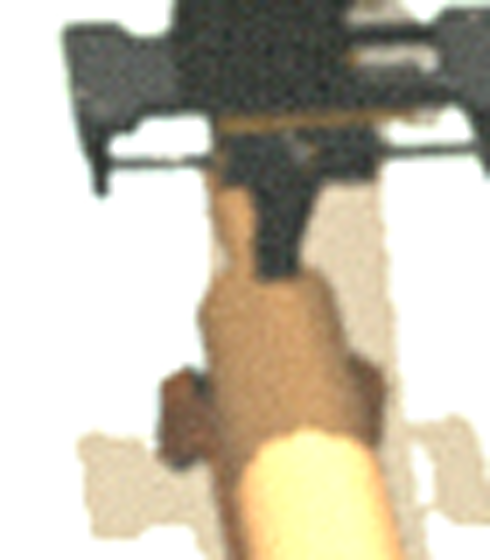

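View pics/wrist7.png

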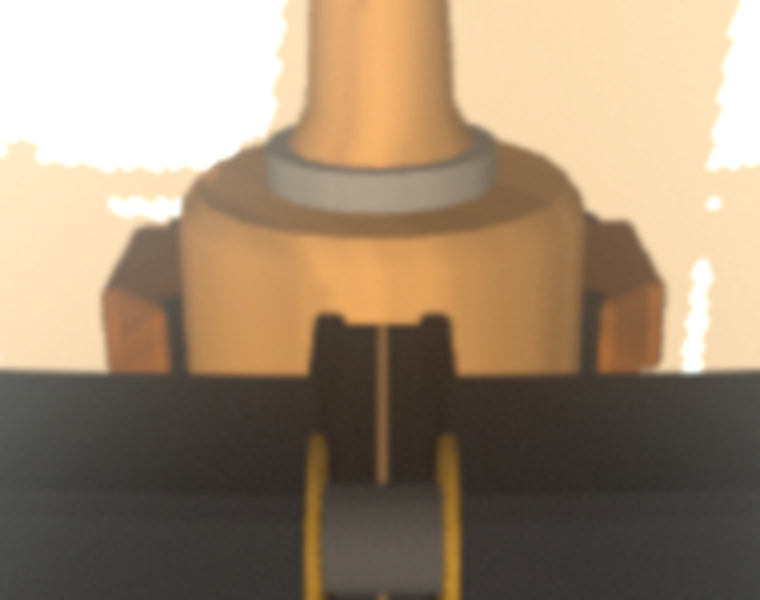

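Request:
jog_arm(commands=[{"translation": [0, 0, -0.7], "twist": 0}, {"translation": [0, 0, 0], "twist": 0}])

```text
time: 12.25
ee_pos: [0.4952, 0.1367, 0.0885]
eef_rot: [-0.397, -0.585, 0.585, 0.397]
ft_force: [0.9, 0.9, -1.8]
width: 0.0003
```

Request:
jog_arm(commands=[{"translation": [0, 0, -0.7], "twist": 0}, {"translation": [0, 0, 0], "twist": 0}])

```text
time: 12.45
ee_pos: [0.4952, 0.1367, 0.0878]
eef_rot: [-0.397, -0.585, 0.585, 0.397]
ft_force: [0.6, -0.2, 0.9]
width: 0.0004
```

Request:
jog_arm(commands=[{"translation": [0, 0, -0.7], "twist": 0}, {"translation": [0, 0, 0], "twist": 0}])

```text
time: 12.65
ee_pos: [0.4952, 0.1367, 0.0871]
eef_rot: [-0.397, -0.585, 0.585, 0.397]
ft_force: [-0.2, 0.8, -0.0]
width: 0.0004
```

Request:
jog_arm(commands=[{"translation": [0, 0, -0.7], "twist": 0}, {"translation": [0, 0, 0], "twist": 0}])

```text
time: 12.85
ee_pos: [0.4952, 0.1367, 0.0864]
eef_rot: [-0.397, -0.585, 0.585, 0.397]
ft_force: [0.2, -0.6, 0.6]
width: 0.0007
```

Request:
jog_arm(commands=[{"translation": [0, 0, -0.7], "twist": 0}, {"translation": [0, 0, 0], "twist": 0}])

```text
time: 13.05
ee_pos: [0.4952, 0.1367, 0.0857]
eef_rot: [-0.397, -0.585, 0.585, 0.397]
ft_force: [0.2, 0.5, 1.0]
width: 0.0004
```

```bash
python3 - <<'E'
from bench import *
import cv2
from h import *
F=[]
for n,(x,y,w,h,k) in {"scene":(290,165,70,80,7),"side":(220,130,80,70,8)}.items():
    c=camera(n);F.append(read_state()["ft_force"]);im=c["img"][y:y+h,x:x+w,::-1].astype(float)*1.8
    cv2.imwrite(f"pics/{n}8.png",cv2.resize(im.clip(0,255).astype("uint8"),None,fx=k,fy=k,interpolation=2))
print(np.round(F,2))
E
```

```text
[[-0.23  0.08  0.88]
 [-0.06  0.3  -0.09]]
```

View pics/scene8.png

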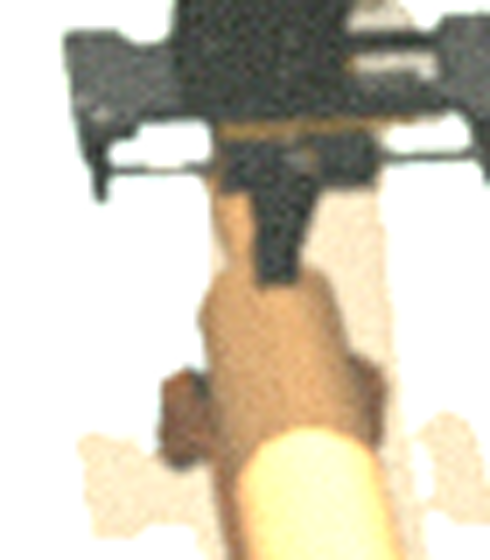

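View pics/side8.png

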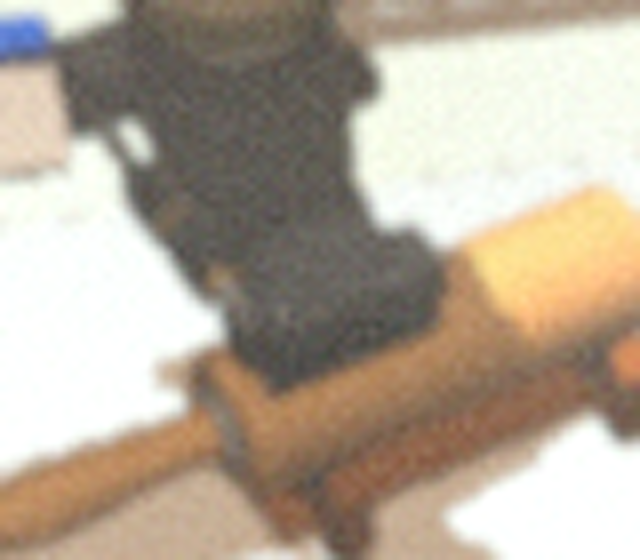

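Request:
jog_arm(commands=[{"translation": [0, 0, -0.7], "twist": 0}, {"translation": [0, 0, 0], "twist": 0}])

```text
time: 13.35
ee_pos: [0.4952, 0.1367, 0.085]
eef_rot: [-0.397, -0.585, 0.585, 0.397]
ft_force: [-0.3, -0.4, 0.0]
width: 0.0007
```

Request:
jog_arm(commands=[{"translation": [0, 0, -0.7], "twist": 0}, {"translation": [0, 0, 0], "twist": 0}])

```text
time: 13.55
ee_pos: [0.4953, 0.1367, 0.0844]
eef_rot: [0.397, 0.585, -0.585, -0.397]
ft_force: [0.3, -1.1, 0.7]
width: 0.0008
```

Request:
jog_arm(commands=[{"translation": [0, 0, -0.7], "twist": 0}, {"translation": [0, 0, 0], "twist": 0}])

```text
time: 13.75
ee_pos: [0.4953, 0.1368, 0.0838]
eef_rot: [0.397, 0.585, -0.585, -0.397]
ft_force: [-0.8, -0.6, 4.9]
width: 0.0003
```

Request:
jog_arm(commands=[{"translation": [0, 0, 0], "twist": 0}, {"translation": [1.2, 0.5, 0], "twist": 0}, {"translation": [1.8, 0.8, 0], "twist": 0}, {"translation": [1.9, 0.8, 0], "twist": 0}, {"translation": [1.9, 0.8, 0], "twist": 0}])

```text
time: 14.25
ee_pos: [0.5022, 0.1396, 0.0837]
eef_rot: [-0.397, -0.585, 0.585, 0.397]
ft_force: [-3.1, -1.9, 3.5]
width: 0.0005
```

Request:
jog_arm(commands=[{"translation": [2, 0.8, 0], "twist": 0}, {"translation": [2, 0.8, 0], "twist": 0}, {"translation": [2, 0.8, 0], "twist": 0}, {"translation": [2, 0.8, 0], "twist": 0}, {"translation": [2, 0.8, 0], "twist": 0}])

```text
time: 14.75
ee_pos: [0.5122, 0.1437, 0.0837]
eef_rot: [0.397, 0.585, -0.585, -0.397]
ft_force: [-2.8, -1.9, 5.0]
width: 0.0004
```

```bash
python3 - <<'E'
from bench import *
import cv2
from h import *
F=[]
for n,(x,y,w,h,k) in {"wrist":(190,170,190,150,4)}.items():
    c=camera(n);F.append(read_state()["ft_force"]);im=c["img"][y:y+h,x:x+w,::-1].astype(float)*1.8
    cv2.imwrite(f"pics/{n}9.png",cv2.resize(im.clip(0,255).astype("uint8"),None,fx=k,fy=k,interpolation=2))
print(np.round(F,2))
E
```

```text
[[-3.   -1.76  4.94]]
```

View pics/wrist9.png

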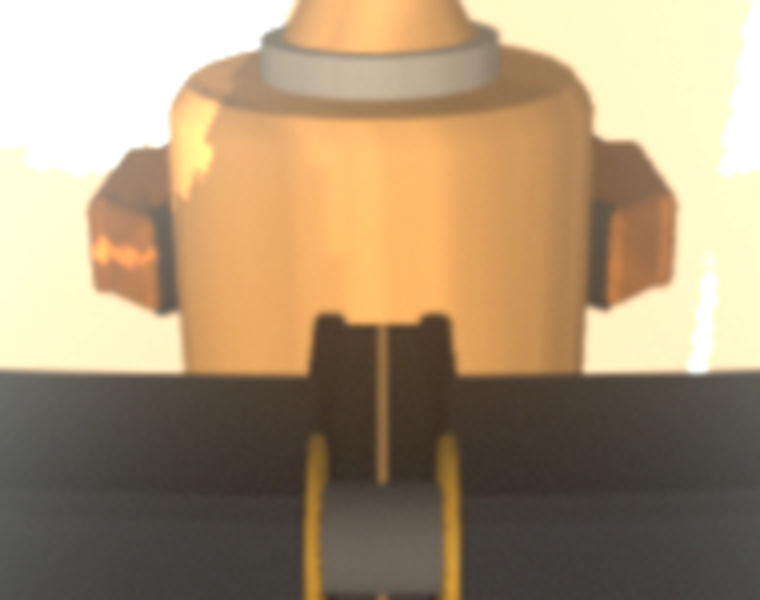

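```bash
python3 - <<'E'
from bench import *
from h import *
c=camera("wrist");e=read_state()["ee_pos"]
s=fplane(c,(190+381/4,170+117/4),.113);f=fplane(c,(190+381/4,170+322/4),.113);u=np.array([.925,.38,0])
print(s,f,e,"s_tip",(e-s)@u-.1,"front",(f-s)@u-.1)
E
```

```text
[0.47666451 0.12871082 0.113     ] [0.5030419  0.13915329 0.113     ] [0.51249381 0.14380162 0.08374464] s_tip -0.06112339037048115 front -0.07163277571438967
```

Request:
jog_arm(commands=[{"translation": [2, 0.8, 0], "twist": 0}, {"translation": [2, 0.8, 0], "twist": 0}, {"translation": [2, 0.8, 0], "twist": 0}, {"translation": [2, 0.8, 0], "twist": 0}, {"translation": [2, 0.8, 0], "twist": 0}])

```text
time: 15.35
ee_pos: [0.5223, 0.1477, 0.0837]
eef_rot: [0.397, 0.585, -0.585, -0.397]
ft_force: [-3.9, -0.4, 5.1]
width: 0.0005
```

Request:
jog_arm(commands=[{"translation": [2, 0.8, 0], "twist": 0}, {"translation": [2, 0.8, 0], "twist": 0}, {"translation": [2, 0.8, 0], "twist": 0}, {"translation": [2, 0.8, 0], "twist": 0}, {"translation": [2, 0.8, 0], "twist": 0}])

```text
time: 15.85
ee_pos: [0.5322, 0.1517, 0.0837]
eef_rot: [0.397, 0.585, -0.585, -0.397]
ft_force: [-2.7, -2.0, 3.8]
width: 0.0005
```

Request:
jog_arm(commands=[{"translation": [2, 0.8, 0], "twist": 0}, {"translation": [2, 0.8, 0], "twist": 0}, {"translation": [2, 0.8, 0], "twist": 0}, {"translation": [2, 0.8, 0], "twist": 0}, {"translation": [2, 0.8, 0], "twist": 0}, {"translation": [2, 0.8, 0], "twist": 0}, {"translation": [2, 0.8, 0], "twist": 0}, {"translation": [2, 0.8, 0], "twist": 0}])

```text
time: 16.65
ee_pos: [0.5482, 0.1581, 0.0837]
eef_rot: [0.397, 0.585, -0.585, -0.397]
ft_force: [-4.0, -1.4, 5.1]
width: 0.0006
```

Request:
jog_arm(commands=[{"translation": [2, 0.8, 0], "twist": 0}, {"translation": [2, 0.8, 0], "twist": 0}, {"translation": [2, 0.8, 0], "twist": 0}, {"translation": [2, 0.8, 0], "twist": 0}, {"translation": [2, 0.8, 0], "twist": 0}, {"translation": [2, 0.8, 0], "twist": 0}, {"translation": [2, 0.8, 0], "twist": 0}, {"translation": [2, 0.8, 0], "twist": 0}])

```text
time: 17.45
ee_pos: [0.5642, 0.1645, 0.0837]
eef_rot: [0.397, 0.585, -0.585, -0.397]
ft_force: [-3.1, -1.0, 5.2]
width: 0.0001
```

```bash
python3 - <<'E'
from bench import *
import cv2
from h import *
c=camera("wrist");im=c["img"][:,:,::-1].astype(float)*1.5;print(read_state()["ft_force"].round(2))
cv2.imwrite("pics/w10.png",cv2.resize(im[80:330,150:420].clip(0,255).astype("uint8"),None,fx=2.4,fy=2.4,interpolation=2))
E
```

```text
[-3.4  -1.19  5.59]
```

View pics/w10.png

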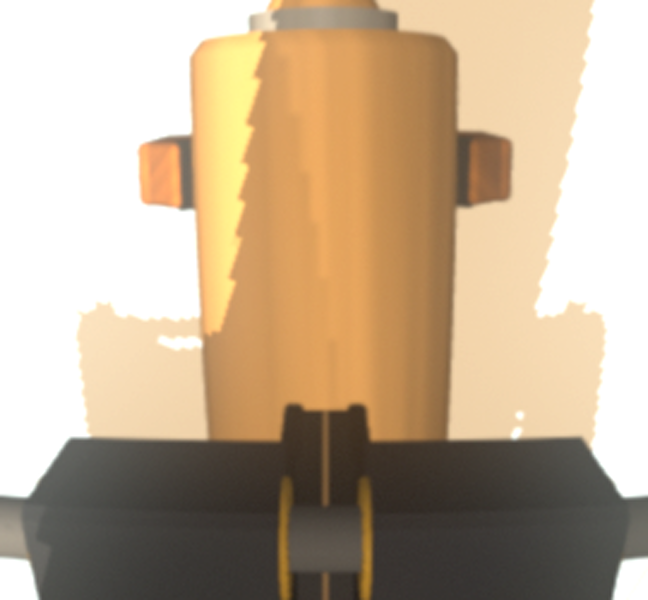

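Request:
jog_arm(commands=[{"translation": [2, 0.8, 0], "twist": 0}, {"translation": [2, 0.8, 0], "twist": 0}, {"translation": [2, 0.8, 0], "twist": 0}, {"translation": [2, 0.8, 0], "twist": 0}, {"translation": [2, 0.8, 0], "twist": 0}, {"translation": [2, 0.8, 0], "twist": 0}, {"translation": [2, 0.8, 0], "twist": 0}, {"translation": [2, 0.8, 0], "twist": 0}, {"translation": [2, 0.8, 0], "twist": 0}, {"translation": [2, 0.8, 0], "twist": 0}])

```text
time: 18.5
ee_pos: [0.5842, 0.1725, 0.0836]
eef_rot: [0.397, 0.585, -0.585, -0.397]
ft_force: [-3.5, -1.1, 3.7]
width: 0.0006
```

Request:
jog_arm(commands=[{"translation": [2, 0.8, 0], "twist": 0}, {"translation": [2, 0.8, 0], "twist": 0}, {"translation": [2, 0.8, 0], "twist": 0}, {"translation": [2, 0.8, 0], "twist": 0}, {"translation": [2, 0.8, 0], "twist": 0}, {"translation": [2, 0.8, 0], "twist": 0}, {"translation": [2, 0.8, 0], "twist": 0}, {"translation": [2, 0.8, 0], "twist": 0}, {"translation": [2, 0.8, 0], "twist": 0}, {"translation": [2, 0.8, 0], "twist": 0}])

```text
time: 19.5
ee_pos: [0.6042, 0.1805, 0.0837]
eef_rot: [0.397, 0.585, -0.585, -0.397]
ft_force: [-3.2, -1.6, 5.6]
width: 0.0005
```

Request:
jog_arm(commands=[{"translation": [2, 0.8, 0], "twist": 0}, {"translation": [2, 0.8, 0], "twist": 0}, {"translation": [2, 0.8, 0], "twist": 0}, {"translation": [2, 0.8, 0], "twist": 0}, {"translation": [2, 0.8, 0], "twist": 0}, {"translation": [2, 0.8, 0], "twist": 0}, {"translation": [2, 0.8, 0], "twist": 0}, {"translation": [2, 0.8, 0], "twist": 0}, {"translation": [2, 0.8, 0], "twist": 0}, {"translation": [2, 0.8, 0], "twist": 0}])

```text
time: 20.5
ee_pos: [0.6242, 0.1885, 0.0837]
eef_rot: [0.397, 0.585, -0.585, -0.397]
ft_force: [-3.3, -1.5, 4.8]
width: 0.0005
```

```bash
python3 - <<'E'
from bench import *
import cv2
from h import *
print(read_state()["ft_force"].round(2))
for n,(x,y,w,h,k) in {"wrist":(150,0,270,330,1.8),"side":(200,110,140,110,5)}.items():
    c=camera(n);im=c["img"][y:y+h,x:x+w,::-1].astype(float)*1.5
    cv2.imwrite(f"pics/{n}11.png",cv2.resize(im.clip(0,255).astype("uint8"),None,fx=k,fy=k,interpolation=2))
E
```

```text
[-3.27 -1.5   4.81]
```

View pics/wrist11.png

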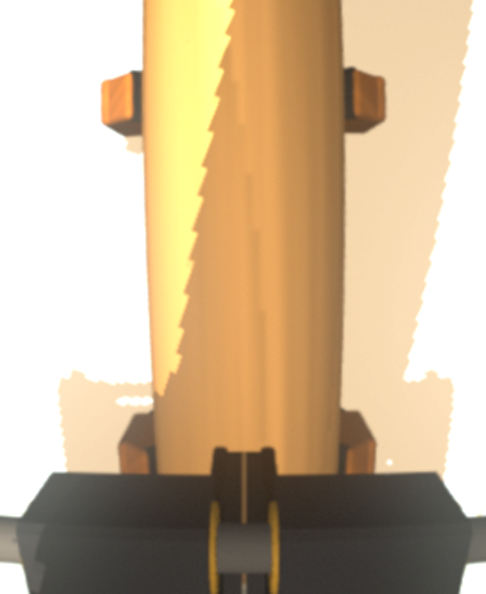

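View pics/side11.png

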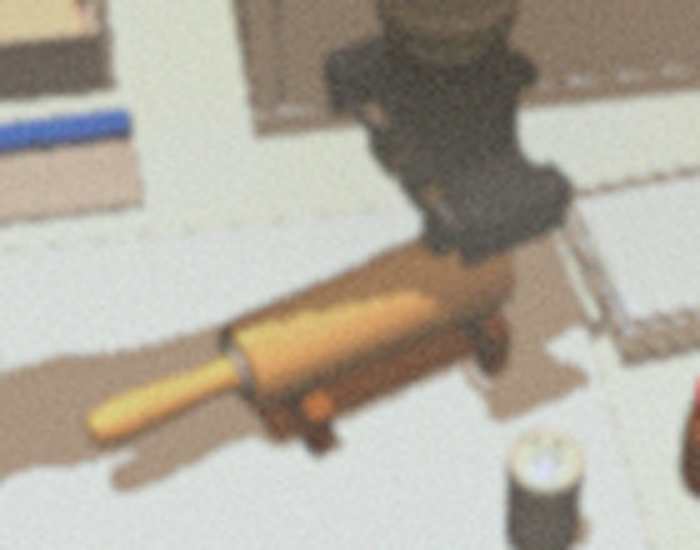

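Request:
jog_arm(commands=[{"translation": [2, 0.8, 0], "twist": 0}, {"translation": [2, 0.8, 0], "twist": 0}, {"translation": [2, 0.8, 0], "twist": 0}, {"translation": [2, 0.8, 0], "twist": 0}, {"translation": [2, 0.8, 0], "twist": 0}, {"translation": [2, 0.8, 0], "twist": 0}, {"translation": [2, 0.8, 0], "twist": 0}, {"translation": [2, 0.8, 0], "twist": 0}, {"translation": [2, 0.8, 0], "twist": 0}, {"translation": [2, 0.8, 0], "twist": 0}, {"translation": [0, 0, 0], "twist": 0}])

```text
time: 21.7
ee_pos: [0.6444, 0.1966, 0.0837]
eef_rot: [0.397, 0.585, -0.585, -0.397]
ft_force: [-2.1, -1.0, 4.2]
width: 0.0004
```

```bash
python3 - <<'E'
from bench import *
import cv2
from h import *
for n,(x,y,w,h,k) in {"scene":(290,165,90,110,5.3)}.items():
    c=camera(n);im=c["img"][y:y+h,x:x+w,::-1].astype(float)*1.5
    cv2.imwrite(f"pics/{n}12.png",cv2.resize(im.clip(0,255).astype("uint8"),None,fx=k,fy=k,interpolation=2))
E
```

```text
(no output)
```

View pics/scene12.png

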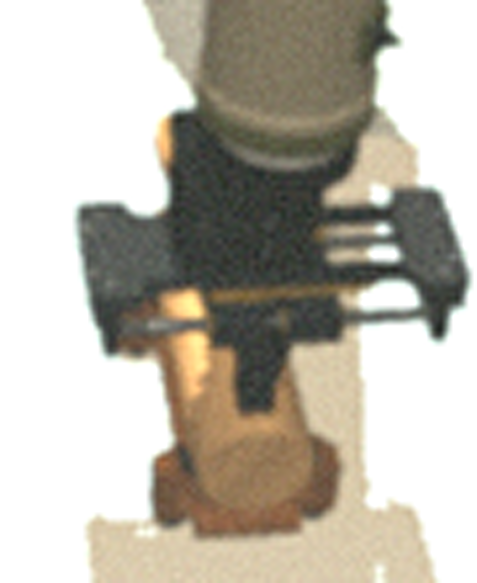

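Request:
jog_arm(commands=[{"translation": [2, 0.8, 0], "twist": 0}, {"translation": [2, 0.8, 0], "twist": 0}, {"translation": [2, 0.8, 0], "twist": 0}, {"translation": [0, 0, 0], "twist": 0}, {"translation": [0, 0, 0], "twist": 0}])

```text
time: 22.25
ee_pos: [0.6503, 0.199, 0.0837]
eef_rot: [0.397, 0.585, -0.585, -0.397]
ft_force: [-1.0, -1.3, 4.5]
width: 0.0005
```

Request:
jog_arm(commands=[{"translation": [0, 0, 2], "twist": 0}, {"translation": [0, 0, 10], "twist": 0}, {"translation": [0, 0, 25], "twist": 0}, {"translation": [0, 0, 30], "twist": 0}, {"translation": [0, 0, 30], "twist": 0}, {"translation": [-20, 0, 30], "twist": 0}, {"translation": [-35, 30, 0], "twist": 0}, {"translation": [-35, 30, 0], "twist": 0}, {"translation": [-35, 30, 0], "twist": 0}, {"translation": [-35, 30, 0], "twist": 0}, {"translation": [0, 30, 0], "twist": 0}, {"translation": [0, 0, 0], "twist": 0}, {"translation": [0, 0, 0], "twist": 0}])

```text
time: 23.55
ee_pos: [0.49, 0.3491, 0.2109]
eef_rot: [0.397, 0.585, -0.585, -0.397]
ft_force: [1.0, 0.4, -0.4]
width: 0.0002
```

```bash
python3 - <<'E'
from bench import *
import cv2,pickle
from h import *
d0=pickle.load(open("c0.pkl","rb"))
for n in("scene","side"):
    c=camera(n);a=c["img"];b=d0[n]["img"];print(n,read_state()["ft_force"].round(1))
    cv2.imwrite(f"pics/{n}13.png",a[:,:,::-1])
x,y,w,h=280,175,110,100
a=camera("scene")["img"];cv2.imwrite("pics/cmp.png",np.hstack([cv2.resize(i[y:y+h,x:x+w],None,fx=3.6,fy=3.6)[:,:,::-1] for i in(d0["scene"]["img"],a)]))
E
```

```text
scene [ 0.5 -0.4  0.2]
side [0.4 0.3 0.5]
```

View pics/cmp.png

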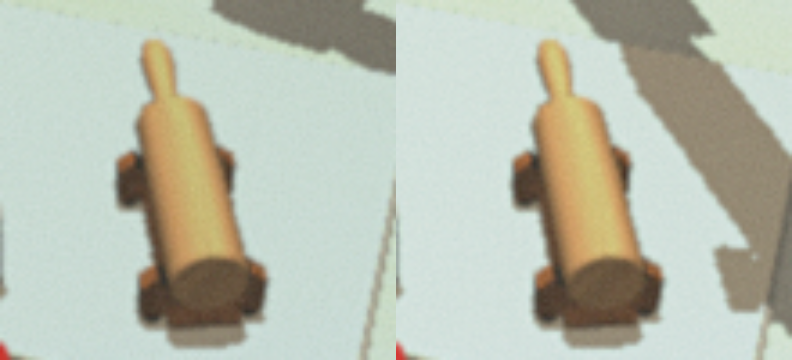

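View pics/side13.png

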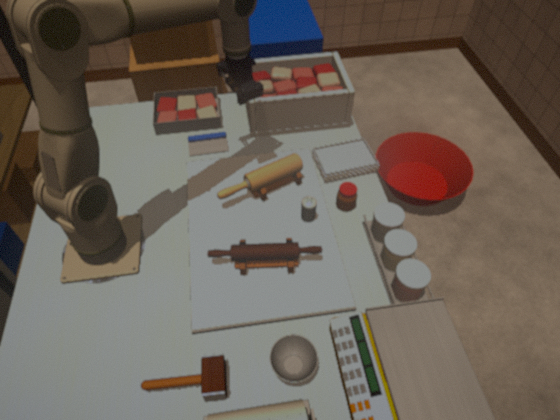

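```bash
python3 - <<'E'
from bench import *
print(close_job())
E
```

```text
the job is handed in; nothing more can be done
None
```

I ran the shut fingertips once along the top of the thick pin's barrel, from about 21 mm inside the handle shoulder to about 15 mm inside the free end. I then lifted clear and handed the job in at about 24 s.

- **Contact:** at the checks between moves the vertical force was 3.5–5.6 N. Sideways drag was about 3.5 N at most, falling to about 2 N at the end. Both are well under the 15 N limit, and contact showed at every check.
- **Pin:** part-way through the stroke, the shoulder measured at the same place as before contact to within about 1 mm. The before and after pictures show the pin and its rest unchanged.
- **Bystanders and hand:** in the final side picture the other things look unmoved. The hand is away from the pins at about 0.21 m height, and the force reading there is zero within noise.

**What disagreed:**
- **Fingertip height:** contact came with the reported TCP at about 84 mm, some 29 mm lower than the stated 113 mm barrel top, so the shut fingertips sit higher than the TCP. I found contact by feel, in steps of 1 mm or less.
- **Stroke end:** one scene-camera check put the fingertip about 12 mm short of the wrist-camera estimate. I went about 6 mm further so that either reading puts the end point in the last part of the barrel.

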